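Pack the transformer that is shut in on the stock rack

ROBOT

A 7-joint arm with a two-finger parallel gripper is mounted at the origin on the work surface; the furniture and walls round the work are solid. World frame = base frame: x ahead of the robot, y to its left, z up, the work surface at z = 0. Lengths are in mm, angles in rad, forces in N, time in s.
With the tool pointing down it reaches from about 400 to 875 mm from the base axis. Payload 4.4 kg.
Tool frame: the origin (TCP) lies at the very end of the fingers, on their centre line; the grasp point (between the pads) lies 19 mm behind it; z points along the fingers, y is the line along which they close (so a half turn about z gives the same grasp; the last joint's range is limited). The gripper opens to 85 mm and grips with 20 to 120 N. Pads are 22 mm wide; open, the fingers measure 114 mm over their backs; the gripper's body (76 mm by 85 mm) begins 54 mm behind the grasp point. The pads swing forward as they close: fully open they stand 13 mm farther back than shut.
Start: joints at [1.091, 0.628, 0.038, 1.517, -0.027, 0.996, -0.02], TCP at [261.388, -595.142, 231.313] pointing down, gripper open.
Joint ranges: [-3.06, 3.06], [-0.37, 2.12], [-1.25, 1.32], [0.18, 2.47], [-1.1, 4.24], [0.23, 1.98], [-2.94, 2.94]. Speed limits (rad/s): [2.57, 2.57, 3.14, 3.14, 3.14, 3.14, 3.14].

INTERFACE

Orientations are given as [roll, pitch, yaw] about the fixed x, y, z axes, in that order (R = Rz(yaw) Ry(pitch) Rx(roll)).
In Python, from cell import sensors, get_image, camera_params, order gives the robot as it stands.
- The arm moves only by the shell command python3 -m inch 'ROWS' [OPENING]. ROWS is JSON, a list that holds one entry, the list of rows, each a list of 4 numbers: the shift along the tool's x, y, z in cm, then the turn about the tool's z in degrees. A call has 1 to 8 rows; each row is the pose to reach, as a shift and turn from the pose commanded when the call began, along the tool's axes at that moment; what a row does not reach only later rows make up. A row lasts 1/12 s, in which the tool goes at most 41.7 mm and 7.16 degrees, less where a joint would pass 70% of its speed; a pose out of reach is approached as far as the arm can. A call with a gripper value outside its range is refused whole. OPENING is the finger opening in cm, from 0 to 8.54, set as the call begins (- or left out, the last holds). The fingers move at their own pace and stop on an object; the grip force is fixed at half the most. Time passes only in rows, so rows that repeat a pose let the fingers close. It gives the time, the measured TCP pose, the force, the opening and the grip force at its end, in the units of the state.
- sensors.read_state(): the state, without advancing time (a new reading comes with each control period).
- get_image(name): name is "scene" or "side" or "wrist"; returns the picture (480x640x3 uint8, blue, green, red); there is no depth.
- camera_params(name): a dict with "mtx" (3x3 intrinsics, pixels), "rvec" (rotation vector, rad) and "tvec" (3), from world to camera coordinates, as OpenCV has them. Camera axes: x right, y down, z forward; pixel columns grow to the right and rows downward; lengths in mm; the calibration is good to about 2 mm. A picture is of the moment at which its call begins: read the wrist's pose just before it. camera_params takes no time and is no camera call; for the wrist camera it gives the pose at the moment of the call.
- order.finish_job(): hands the job in; it is judged then, once.
The state is a dict: "clock": time; "qpos": joint angles; "qd": joint speeds; "tau": joint torques, N m; "eef_pos": TCP position; "tool_rot": TCP orientation; "force": force on the tool from outside, world axes, zero at the start; "torque": the same for the moment, N m; "width": finger opening in mm; "gripper_force": force on a finger pad.
Only numpy, scipy, OpenCV 4.12 (cv2) and the standard library are available. Lean on these libraries where they do the work, as an engineer would, in place of code of your own. Each camera call takes 0.05 s, during which the arm holds its last target. There are 200 camera calls.

TASK

Pack the blue transformer for storage: it is shut in on the grey rack between the teal-and-white jar and the green solder reel, so first stand both of those upright on the green side mat. Then lift the transformer out, stand it upright inside the round blue tub, and press the tub's lid down until it snaps in flat under all three orange clips. Finish by standing the jar and the reel back upright on the rack, each on the very ring mark it came from, and leave the other things on the bench where they are.

Things in the scene. Friction and masses are not known exactly. Their poses are not given: they have to be found in the camera images.
- teal_jar_center (a point): White jar with teal lower half, upright, 52 mm high: body 36 mm across up to 38 mm, lid above it 39 mm across. The point is on its axis, 26 mm above its underside (half-way up); z is its axis. It starts on one of the rack's two ring marks (which one varies).
- green_reel_center (a point): Solder reel with green end flanges, standing upright: 62 mm high, flanges 37 mm across (top one 5 mm thick, bottom one 4 mm), wound core 32 mm across. The point is on its axis, 31 mm above its underside (half-way up); z is its axis. It starts on the rack's other ring mark.
- transformer_center (a point): Blue potted transformer with a gold top, a square block 26 x 26 mm and 30 mm high, standing upright in the middle of the rack between the rack's two metal cheeks. The point is its centre, 15 mm above its underside; x and y lie square to its side faces; at the start they are parallel to the rack's within 0.05 rad.
- lid_grip (a point): Lid, lying right way up on the desk: white plate 106 mm across, 4 mm thick, plug below it 96 mm across, 4 mm deep; on top an orange pull bar, 36 mm long (lid's x), 14 mm thick (y), 36 mm high. The point is in the bar, 28 mm above the plate's top, 8 mm below the bar's top, 36 mm above the underside. Snapped on, it is on the tub's axis 74 mm above the tub's underside; unsnapped, 4 mm or more higher.
- tub: Round open blue tub, fixed: 108 mm across, 42 mm high, 100 mm across inside, inner floor 4 mm above its underside. Origin: centre of its underside, z up. Three orange spring clips evenly round the rim reach 56 mm above the underside and lead the lid in (any turn about z); they give way when the lid is pushed straight down with about 5 to 12 N and snap over its plate.
- stock_rack: Grey rack plate, fixed: 136 (its x) x 60 x 6 mm. Origin: centre of its underside. Ring marks at x = +40 and -40 mm carry jar and reel, which can be gripped along the rack's y. Mid-way two metal cheeks, 20 mm long in x, at y = 17 to 22 mm on either side, 29 mm up, hold the transformer: it can be gripped only along the rack's x, once both neighbours (7 to 9 mm from it) are gone.
- side_mat: Green flat mat, fixed, the side area: 140 mm (its x) by 100 mm (its y), 2 mm thick. Origin: centre of its underside, z up. Empty at the start.
- red_meter: Bystander, not to be moved: small red and black meter lying on the desk, 92 (its x) x 58 x 39 mm high. Origin: centre of its underside.
- stick_jar: Bystander, not to be moved: clear jar of wooden sticks, 33 mm across, 72 mm high. Origin: centre of its underside.
- wool_tin: Bystander, not to be moved: grey tin of copper wool, 42 mm across, 48 mm high. Origin: centre of its underside.
Mind the look-alikes: they are no part of the job. There is more than one size of the part that bears transformer_center; the job needs the smaller.

How it is judged (in metres and radians):
On the way, in this order (a step that is already met when the one before it is completed fails the run):
1. the jar and the reel both stand upright on the side mat, the transformer still where it was (x of teal_jar_center in the frame of side_mat between -0.065 and 0.065 m and y of teal_jar_center in the frame of side_mat between -0.045 and 0.045 m and z of teal_jar_center in the frame of side_mat below 0.034 m and angle between each of teal_jar_center, green_reel_center's own z axis and vertical below 0.15 rad and x of green_reel_center in the frame of side_mat between -0.065 and 0.065 m and y of green_reel_center in the frame of side_mat between -0.045 and 0.045 m and z of green_reel_center in the frame of side_mat below 0.039 m and distance of transformer_center from where it was at the start of the episode below 0.012 m), for 0.2 s.
2. the transformer stands upright on the floor of the tub while the jar and the reel stand on the side mat (horizontal distance between transformer_center and tub below 0.036 m and z of transformer_center in the frame of tub below 0.025 m and angle between each of transformer_center, teal_jar_center, green_reel_center's own z axis and vertical below 0.15 rad and x of teal_jar_center in the frame of side_mat between -0.065 and 0.065 m and y of teal_jar_center in the frame of side_mat between -0.045 and 0.045 m and z of teal_jar_center in the frame of side_mat below 0.034 m and x of green_reel_center in the frame of side_mat between -0.065 and 0.065 m and y of green_reel_center in the frame of side_mat between -0.045 and 0.045 m and z of green_reel_center in the frame of side_mat below 0.039 m), for 0.2 s.
3. the lid is snapped flat onto the tub with the transformer inside (horizontal distance between lid_grip and tub below 0.005 m and z of lid_grip in the frame of tub between 0.071 and 0.0758 m and angle between lid_grip's own z axis and vertical below 0.05 rad and horizontal distance between transformer_center and tub below 0.036 m and z of transformer_center in the frame of tub below 0.025 m and angle between transformer_center's own z axis and vertical below 0.15 rad), for 0.2 s.
At the end, for the whole second after the job is handed in: Transformer upright in the tub; lid snapped flat under the clips (grip point 71 to 75.8 mm above the tub's underside, 5 mm from its axis at most, tilt under 0.05 rad); jar and reel upright, each within 13 mm of where it stood at the start; all at rest (all of step 3 and distance of each of teal_jar_center, green_reel_center from where it was at the start of the episode below 0.013 m and angle between each of teal_jar_center, green_reel_center's own z axis and vertical below 0.15 rad and linear speed of each of teal_jar, green_reel, transformer, lid below 0.02 m/s); the robot touches nothing.
It fails at once if a bystander (meter, stick jar, wool tin) is moved by more than 20 mm (distance of any of red_meter, stick_jar, wool_tin from where it was at the start of the episode above 0.02 m).
It fails at once if the jar, the reel or the transformer is tipped over (angle between any of teal_jar_center, green_reel_center, transformer_center's own z axis and vertical above 0.9 rad).
It also fails if it takes over 144 s, if anything falls off the work surface, if the arm or the gripper's body presses on something with over 40 N, if the wrist force passes 120 N, or if a joint passes its speed limit or range.

## Working session

There is one attempt and no reset: what is moved stays moved. The work goes in short steps, Python scripts to look and compute and a shell command to move; the robot and the scene stay as the last step left them, time stands still between calls to the robot, and variables do not carry over. Pictures are saved under pics/ and viewed, at most 14 in all, crops included, and the job is handed in when it is done.

```bash
ls; mkdir -p pics
python3 - <<'E'
from cell import sensors,get_image,camera_params
import cv2
for n in("scene","side"):
    im=get_image(n);cv2.imwrite(f"pics/{n}0.png",im)
    p=camera_params(n);print(n,p)
s=sensors.read_state();print(s)
E
```

```text
pics
scene {'mtx': array([[472.39098176,   0.        , 322.11632528],
       [  0.        , 472.39098176, 242.73733728],
       [  0.        ,   0.        ,   1.        ]]), 'rvec': array([ 0.73060951, -2.62368295,  1.12888386]), 'tvec': array([527.29465222, 218.49664431, 776.76744327])}
side {'mtx': array([[520.36997678,   0.        , 319.86705145],
       [  0.        , 520.36997678, 241.70165834],
       [  0.        ,   0.        ,   1.        ]]), 'rvec': array([ 2.22449298, -0.93973011,  0.39052212]), 'tvec': array([-339.14443823,  375.85989218,  600.96356223])}
{'clock': 0.1, 'qpos': array([ 1.09123127,  0.62922978,  0.03849395,  1.51825799, -0.02701519,
        0.99627355, -0.02002109]), 'qd': array([ 0.00042274, -0.00135546,  0.00051801, -0.00123925,  0.00272337,
       -0.00025153, -0.00168361]), 'tau': array([ 3.29380004e-03, -5.64523745e+01,  1.23078134e+00, -1.93972403e+01,
        1.13944596e-02,  5.41644826e-03, -1.79349809e-05]), 'eef_pos': array([ 261.12677616, -594.64935593,  230.50058743]), 'tool_rot': array([-3.13994357e+00,  3.10219081e-05,  4.13696150e-01]), 'force': array([-0.23658875, -0.602255  ,  0.25643925]), 'torque': array([-0.03053495,  0.01045996, -0.03078022]), 'gripper_force': 0.0, 'width': 85.34228203506109}
```

View pics/scene0.png

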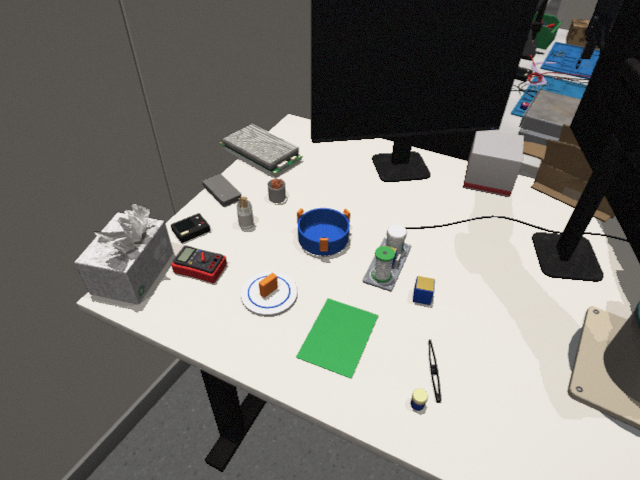

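View pics/side0.png

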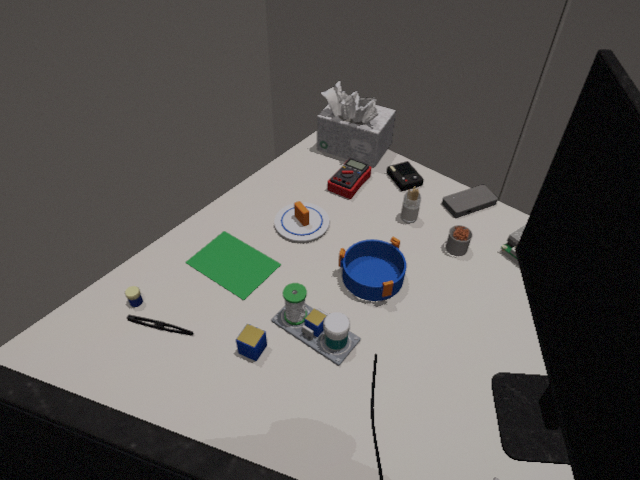

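Scene view: reel (384,262), jar (396,238), rack with transformer between them, tub (323,232), lid on desk (269,290), mat (339,337). Blue/gold candidates: the one on the rack (side 315,322), a loose block (side 251,342), and a small round pot (side 134,297). The rack one fits, since it sits between jar and reel. I'll confirm that in a crop.

```bash
cat > h.py <<'E'
import cv2,numpy as np
from cell import sensors,get_image,camera_params
def P(p):
    R=cv2.Rodrigues(p["rvec"])[0];return p["mtx"],R,p["tvec"].reshape(3)
def ray(p,u,v):
    K,R,t=P(p);d=R.T@np.linalg.solve(K,[u,v,1.]);return -R.T@t,d
def plane(p,u,v,z):
    c,d=ray(p,u,v);return c+d*(z-c[2])/d[2]
def proj(p,X):
    return cv2.projectPoints(np.array(X,float).reshape(-1,1,3),p["rvec"],p["tvec"],p["mtx"],None)[0].reshape(-1,2)
def mask(im,lo,hi,box=None):
    m=cv2.inRange(cv2.cvtColor(im,cv2.COLOR_BGR2HSV),np.array(lo),np.array(hi))
    if box:
        k=np.zeros_like(m);x0,y0,x1,y1=box;k[y0:y1,x0:x1]=255;m&=k
    return m
def big(m):
    c=max(cv2.findContours(m,cv2.RETR_EXTERNAL,cv2.CHAIN_APPROX_NONE)[0],key=cv2.contourArea);return c.reshape(-1,2)
E
python3 - <<'E'
from h import *
S=cv2.imread("pics/scene0.png");D=cv2.imread("pics/side0.png")
ps,pd=camera_params("scene"),camera_params("side")
def onp(p,c,z): return np.array([plane(p,u,v,z)[:2] for u,v in c],np.float32)
G=((50,120,60),(80,255,255))
for n,im,p,bm,br in(("scene",S,ps,(290,290,390,380),(370,240,400,262)),("side",D,pd,(180,225,290,300),(280,280,310,303))):
    print(n,"mat",cv2.minAreaRect(onp(p,big(mask(im,*G,bm)),2)))
    c=big(mask(im,*G,br));print("reel top",cv2.minEnclosingCircle(onp(p,c,68)),cv2.boundingRect(c))
O=((5,150,120),(18,255,255))
for n,im,p,b in(("scene",S,ps,(255,270,285,302)),("side",D,pd,(290,198,315,228))):
    c=big(mask(im,*O,b));print(n,"bar",cv2.boundingRect(c),c.mean(0))
for n,im,p,b in(("scene",S,ps,(235,265,305,320)),("side",D,pd,(265,195,340,245))):
    c=big(mask(im,(105,80,60),(130,255,255),b));print(n,"lid blue ring",cv2.minEnclosingCircle(onp(p,c,8)))
for n,im,p,b in(("scene",S,ps,(290,200,360,260)),("side",D,pd,(335,235,410,302))):
    c=big(mask(im,(100,120,30),(130,255,255),b));print(n,"tub",cv2.boundingRect(c),cv2.minEnclosingCircle(onp(p,c,42)))
Y=((15,80,100),(32,255,255))
for n,im,p,b,z in(("side",D,pd,(303,308,328,330),36),("side-loose",D,pd,(235,322,270,350),40),("scene-loose",S,ps,(410,270,440,296),40)):
    c=big(mask(im,*Y,b));print(n,"gold",cv2.minAreaRect(onp(p,c,z)))
a=cv2.resize(D[275:365,225:375],None,fx=5,fy=5,interpolation=cv2.INTER_CUBIC);cv2.imwrite("pics/crop1.png",a)
E
```

```text
scene mat ((466.1679992675781, 192.90185546875), (97.55599212646484, 137.25802612304688), 7.635096073150635)
reel top ((462.1297607421875, 31.395246505737305), 18.61501121520996) (375, 247, 20, 14)
side mat ((464.3627624511719, 191.00279235839844), (97.44962310791016, 138.17149353027344), 7.5968523025512695)
reel top ((459.9946594238281, 27.359800338745117), 18.28019142150879) (284, 284, 22, 19)
scene bar (259, 274, 17, 13) [267.22857143 279.91428571]
side bar (295, 202, 14, 12) [301.23333333 207.46666667]
scene lid blue ring ((624.6278686523438, 177.83755493164062), 39.78464889526367)
side lid blue ring ((623.480712890625, 178.37530517578125), 40.0218505859375)
scene tub (298, 209, 51, 46) ((606.0211181640625, 11.521980285644531), 69.5657730102539)
side tub (341, 240, 65, 61) ((601.4968872070312, -14.433374404907227), 66.634521484375)
side gold ((466.8363037109375, -10.878069877624512), (22.847558975219727, 23.327835083007812), 9.059711456298828)
side-loose gold ((373.4806213378906, 33.40084457397461), (29.768892288208008, 29.619123458862305), 17.62272834777832)
scene-loose gold ((375.2283935546875, 34.23298645019531), (29.420673370361328, 30.365156173706055), 18.802207946777344)
```

View pics/crop1.png

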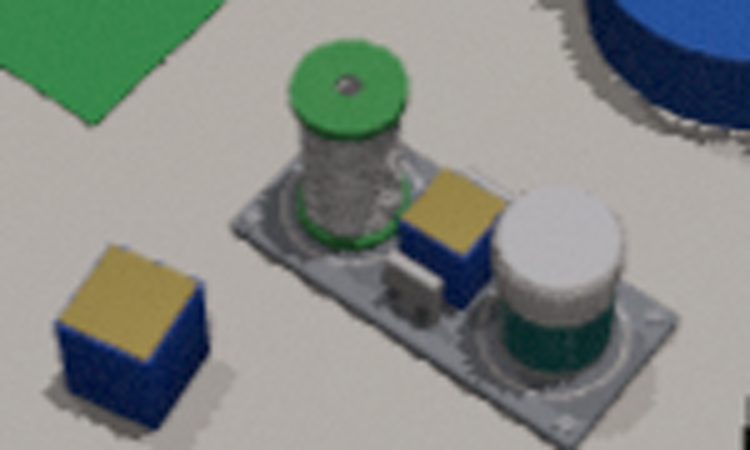

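The crop shows the rack block between reel (350,90) and jar (560,240) is clearly smaller (about 23–26 mm) than the loose block (130,300; about 30 mm). The rack block is the transformer.

Run:
```python
from h import *
S=cv2.imread("pics/scene0.png");D=cv2.imread("pics/side0.png")
ps,pd=camera_params("scene"),camera_params("side")
for uv in((400,175),(567,257),(495,165),(600,370)): print(uv,plane(ps,*uv,0).round())
for n,p in(("side",pd),("scene",ps)): print(n,"cam",ray(p,320,240)[0].round())
# jar teal/white
print("jar side top",plane(pd,337,323,58).round(1),"scene top",plane(ps,397,233,58).round(1))
# monitor bottom-left corner: unknown height, at plane x of foot
c,d=ray(ps,312,140)
for k in np.linspace(.5,1.0,6)*(-c[2]/d[2]): print((c+k*d).round())
w=camera_params("wrist");K,R,t=P(w);s=sensors.read_state()
c=-R.T@t;print("wrist cam",c.round(1),"axis",(R.T@[0,0,1]).round(3),"right",(R.T@[1,0,0]).round(3),K[0,0],"tcp",s["eef_pos"].round(1))
# clips
for n,im,p,b in(("scene",S,ps,(290,200,360,260)),("side",D,pd,(335,235,410,302))):
    m=mask(im,(5,150,120),(18,255,255),b);k,l,st,ce=cv2.connectedComponentsWithStats(m)
    print(n,[(st[i].tolist(),plane(p,st[i][0]+st[i][2]/2,st[i][1],56).round(0)[:2].tolist()) for i in range(1,k) if st[i][4]>8])
```

```text
(400, 175) [ 570. -306.    0.]
(567, 257) [ 159. -224.    0.]
(495, 165) [ 380. -476.    0.]
(600, 370) [62. 26.  0.]
side cam [ 127. -339.  698.]
scene cam [254. 628. 686.]
jar side top [469.8 -52.6  58. ] scene top [468.4 -43.5  58. ]
[547. 150. 343.]
[605.  55. 274.]
[664. -41. 206.]
[ 723. -136.  137.]
[ 781. -232.   69.]
[ 840. -328.    0.]
wrist cam [ 337.2 -561.4  373. ] axis [-0.296 -0.127 -0.947] right [ 0.401 -0.916 -0.003] 369.9439463978188 tcp [ 261.1 -594.6  230.5]
scene [([297, 209, 6, 6, 23], [672.0, -7.0]), ([344, 209, 6, 7, 24], [589.0, -59.0]), ([320, 238, 8, 3, 16], [585.0, 43.0]), ([321, 246, 6, 5, 14], [573.0, 62.0])]
side [([391, 237, 9, 8, 38], [673.0, -3.0]), ([340, 249, 5, 8, 29], [588.0, 43.0]), ([383, 281, 10, 5, 26], [587.0, -55.0])]
```

Run:
```python
from h import *
S=cv2.imread("pics/scene0.png");D=cv2.imread("pics/side0.png")
ps,pd=camera_params("scene"),camera_params("side")
def tri(a,b):
    c1,d1=ray(ps,*a);c2,d2=ray(pd,*b);k=np.linalg.lstsq(np.c_[d1,-d2],c2-c1,rcond=None)[0]
    return ((c1+k[0]*d1+c2+k[1]*d2)/2).round(),np.linalg.norm(c1+k[0]*d1-c2-k[1]*d2).round(1)
print("corner",tri((312,140),(521,207)),tri((312,140),(521,220)))
W=get_image("wrist")
g=lambda im:np.clip(255*(im/255.)**.5,0,255).astype(np.uint8)
a=np.zeros((600,800,3),np.uint8)
a[:300,:400]=cv2.resize(g(W),(400,300));a[:300,400:]=cv2.resize(g(D[200:480,300:640]),(400,300));a[300:]=cv2.resize(g(S[0:280,290:640]),(800,300))
cv2.imwrite("pics/m1.png",a)
```

```text
corner (array([ 748., -153.,  146.]), np.float64(51.0)) (array([ 749., -163.,  133.]), np.float64(35.3))
```

View pics/m1.png

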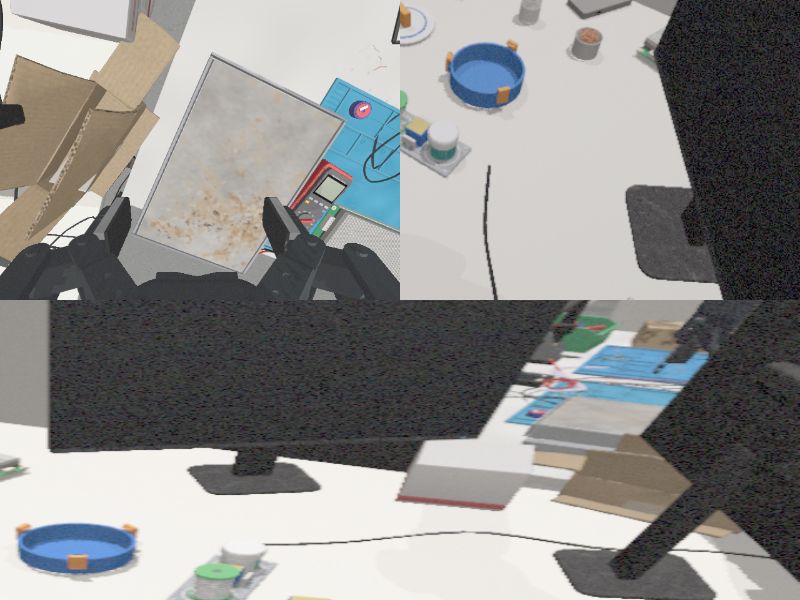

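Montage: the wrist view shows boxes behind the work; the arm starts behind the second monitor, with a white box between the two monitors. I'll estimate the monitors' extents before swinging.

Run:
```python
from h import *
ps,pd=camera_params("scene"),camera_params("side")
for z in(0,50,100,150,200,300): print(z,"stem2",proj(ps,(159,-224,z)).round(),"stem1",proj(ps,(570,-306,z)).round())
for z in(60,100,150,200): print(z,"m2 corner",plane(ps,570,126,z)[:2].round(),plane(ps,629,243,z)[:2].round(),"m1 corners",plane(ps,312,140,z)[:2].round(),plane(ps,500,158,z)[:2].round())
for z in(300,400,500,560): print(z,"side lowerleft edge",plane(pd,0,345,z)[:2].round(),plane(pd,490,465,z)[:2].round(),"m1 top far corner",plane(pd,610,50,z)[:2].round())
```

```text
0 stem2 [[567. 257.]] stem1 [[400. 175.]]
50 stem2 [[576. 239.]] stem1 [[403. 158.]]
100 stem2 [[586. 220.]] stem1 [[406. 140.]]
150 stem2 [[597. 200.]] stem1 [[409. 120.]]
200 stem2 [[609. 177.]] stem1 [[412. 100.]]
300 stem2 [[636. 127.]] stem1 [[419.  54.]]
60 m2 corner [ 251. -665.] [  70. -254.] m1 corners [ 789. -244.] [ 367. -415.]
100 m2 corner [ 251. -583.] [  82. -197.] m1 corners [ 754. -188.] [ 360. -348.]
150 m2 corner [ 251. -479.] [  97. -127.] m1 corners [ 712. -118.] [ 351. -265.]
200 m2 corner [ 252. -376.] [111. -56.] m1 corners [669. -49.] [ 342. -182.]
300 side lowerleft edge [115.  36.] [ 326. -330.] m1 top far corner [1055. -115.]
400 side lowerleft edge [118. -58.] [ 276. -332.] m1 top far corner [ 822. -171.]
500 side lowerleft edge [ 121. -152.] [ 226. -334.] m1 top far corner [ 588. -228.]
560 side lowerleft edge [ 123. -209.] [ 196. -336.] m1 top far corner [ 448. -261.]
```

```bash
python3 -m inch '[[[0,0,-3,0],[0,0,-7,0],[0,0,-11,0],[0,0,-15,0],[0,0,-19,0],[0,0,-23,0],[0,0,-27,0],[0,0,-30,0]]]'; python3 -c "
from cell import sensors;s=sensors.read_state();print(s['qpos'].round(2),s['eef_pos'],s['tool_rot'],s['force'])"
```

```text
clock: 0.82
eef_pos: [261.2, -595.0, 535.1]
tool_rot: [3.138, -0.0, 0.414]
force: [1.3, -1.2, 1.7]
width: 85.4
gripper_force: 0.0
[ 1.09  0.51  0.06  0.91 -0.03  1.72 -0.02] [ 261.2476951  -595.00369574  535.07574696] [ 3.13799762e+00 -1.35250262e-04  4.13715741e-01] [ 1.31987486 -1.15951506  1.67361807]
```

```bash
python3 -m inch '[[[1,-1,-3,-2],[3,-3.3,-3,-6],[5.5,-6,-3,-10],[8.5,-9.2,-3,-15],[11.5,-12.5,-3,-20],[14.5,-15.8,-3,-26],[18,-19.5,-3,-32],[21,-22.8,-3,-37.5]]]'; python3 -c "
from cell import sensors;s=sensors.read_state();print(s['qpos'].round(2),s['eef_pos'],s['tool_rot'],s['force'])"
```

```text
clock: 1.48
eef_pos: [355.5, -318.9, 561.2]
tool_rot: [-3.142, 0.0, 1.073]
force: [1.9, -0.4, 0.5]
width: 85.7
gripper_force: 0.0
[ 0.79  0.17 -0.16  1.33  0.03  1.64  0.14] [ 355.54328957 -318.89231601  561.21335106] [-3.14150629e+00  1.67393534e-04  1.07337732e+00] [ 1.8511211 -0.4408487  0.4561782]
```

```bash
python3 -m inch '[[[3,-0.7,0,-4],[6.8,-1.5,0,-9],[10.6,-2.3,0,-14],[14.5,-3.1,1,-20],[18,-3.9,3,-26],[21.5,-4.6,5,-31],[25,-5.4,7,-36],[28,-6,9,-37.5]]]'; python3 -c "
from cell import sensors;s=sensors.read_state();print(s['qpos'].round(2),s['eef_pos'],s['tool_rot'],s['force'])"
```

```text
clock: 2.15
eef_pos: [437.5, -44.2, 470.6]
tool_rot: [3.141, -0.0, 1.728]
force: [0.6, -0.2, 0.9]
width: 85.4
gripper_force: 0.0
[ 0.43  0.13 -0.46  1.64  0.06  1.39  0.12] [437.53452875 -44.1527476  470.60713775] [ 3.14092080e+00 -6.40921836e-05  1.72820893e+00] [ 0.58612862 -0.23733887  0.92438053]
```

```bash
python3 -m inch '[[[1.5,1,3,0],[3.5,2,6,0],[5,3,9,0],[7,4,12,0],[8,4,15,0],[8,4,17,0],[8,4,17,0]]]'
python3 - <<'E'
from h import *
w=camera_params("wrist");s=sensors.read_state();im=get_image("wrist");cv2.imwrite("pics/w1.png",im);np.save("w1.npy",w,allow_pickle=True)
print(s["eef_pos"],s["tool_rot"],s["force"])
for n,X in dict(reel=(461,29,68),tr=(466,-10,36),jar=(470,-49,58),tub=(616,-6,56)).items(): print(n,proj(w,X).round())
E
```

```text
clock: 2.73
eef_pos: [462.1, 38.4, 297.5]
tool_rot: [-3.133, -0.001, 1.725]
force: [-1.2, -0.4, -0.5]
width: 85.4
gripper_force: 0.0
[462.08664347  38.40295143 297.52507044] [-3.13291703e+00 -8.20433040e-04  1.72492073e+00] [-1.24354909 -0.40684329 -0.53700265]
reel [[314. 213.]]
tr [[314. 239.]]
jar [[312. 279.]]
tub [[448. 262.]]
```

View pics/w1.png

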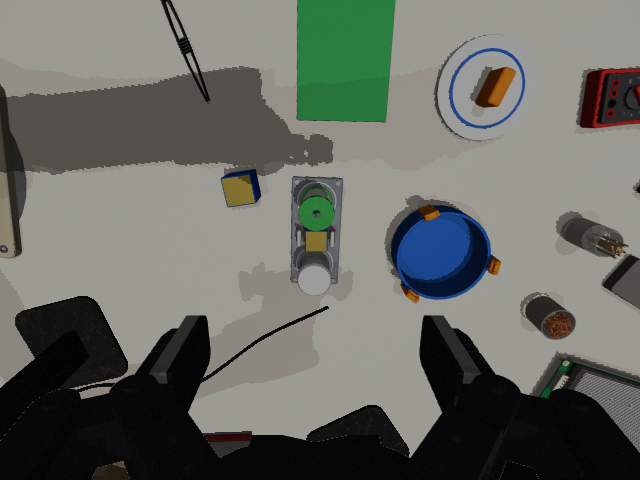

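Wrist view: reel (317,213), transformer (316,241), jar (314,280), rack outline 292–341 × 178–285, tub (442,255), lid (483,88) with bar (496,87), mat bottom edge at y≈121.

```bash
cat > meas.py <<'E'
from h import *
def onp(p,c,z): return np.array([plane(p,u,v,z)[:2] for u,v in c],np.float32)
def top(p,im,lo,hi,box,z,kind):
    c=onp(p,big(mask(im,lo,hi,box)),z)
    return cv2.minEnclosingCircle(c) if kind=="c" else cv2.minAreaRect(c)
E
python3 - <<'E'
from meas import *
im=cv2.imread("pics/w1.png");w=np.load("w1.npy",allow_pickle=True).item()
print("reel",top(w,im,(50,150,100),(80,255,255),(295,195,340,232),68,"c"))
print("gold",top(w,im,(15,80,80),(32,255,255),(302,228,332,254),36,"r"))
print("jar",top(w,im,(0,0,170),(180,40,255),(290,255,338,300),58,"c"))
print("mat",top(w,im,(50,150,60),(80,255,255),(280,0,410,130),2,"r"))
print("lidring",top(w,im,(105,80,60),(130,255,255),(430,30,535,140),8,"c"))
m=mask(im,(5,120,60),(20,255,255),(470,60,522,112));hsv=cv2.cvtColor(im,cv2.COLOR_BGR2HSV)
print("bar all",cv2.boundingRect(big(m)),np.unique(hsv[...,2][m>0]//10*10,return_counts=True))
k,l,st,ce=cv2.connectedComponentsWithStats(mask(im,(5,120,60),(20,255,255),(385,200,505,305)))
print("clips",[(ce[i].round(1).tolist(),plane(w,*ce[i],53)[:2].round(1).tolist()) for i in range(1,k) if st[i][4]>20])
print("tub",top(w,im,(100,120,20),(130,255,255),(385,200,500,305),42,"c"))
print("rack",top(w,im,(0,0,60),(180,60,140),(285,170,347,292),6,"r"))
a=cv2.resize(im[25:145,425:545],None,fx=5,fy=5,interpolation=cv2.INTER_CUBIC);cv2.imwrite("pics/lid.png",a)
E
```

```text
reel ((465.350830078125, 30.684566497802734), 21.005769729614258)
gold ((468.99346923828125, -11.569679260253906), (23.15522575378418, 21.79757308959961), 8.9703950881958)Traceback (most recent call last):
  File "<stdin>", line 5, in <module>
  File "meas.py", line 4, in top
    c=onp(p,big(mask(im,lo,hi,box)),z)
            ~~~^^^^^^^^^^^^^^^^^^^^
  File "h.py", line 17, in big
    c=max(cv2.findContours(m,cv2.RETR_EXTERNAL,cv2.CHAIN_APPROX_NONE)[0],key=cv2.contourArea);return c.reshape(-1,2)
ValueError: max() iterable argument is empty
```

Run:
```python
from meas import *
im=cv2.imread("pics/w1.png");w=np.load("w1.npy",allow_pickle=True).item()
print(cv2.cvtColor(im,cv2.COLOR_BGR2HSV)[[280,260,283,290],[314,300,296,330]])
print("jar",top(w,im,(0,0,176),(180,30,255),(290,255,338,300),58,"c")) if mask(im,(0,0,176),(180,30,255),(290,255,338,300)).any() else 0
print("mat",top(w,im,(50,150,60),(80,255,255),(280,0,410,130),2,"r"))
print("lidring",top(w,im,(105,80,60),(130,255,255),(430,30,535,140),8,"c"))
m=mask(im,(5,120,60),(20,255,255),(470,60,522,112));hsv=cv2.cvtColor(im,cv2.COLOR_BGR2HSV)
print("bar all",cv2.boundingRect(big(m)),np.unique(hsv[...,2][m>0]//10*10,return_counts=True))
k,l,st,ce=cv2.connectedComponentsWithStats(mask(im,(5,120,60),(20,255,255),(385,200,505,305)))
print("clips",[(ce[i].round(1).tolist(),plane(w,*ce[i],53)[:2].round(1).tolist()) for i in range(1,k) if st[i][4]>20])
print("tub",top(w,im,(100,120,20),(130,255,255),(385,200,500,305),42,"c"))
print("rack",top(w,im,(0,0,60),(180,60,140),(285,170,347,292),6,"r"))
a=cv2.resize(im[25:145,425:545],None,fx=5,fy=5,interpolation=cv2.INTER_CUBIC);cv2.imwrite("pics/lid.png",a)
```

```text
[[  0   0 156]
 [105  18  58]
 [ 19  21 136]
 [ 20  22 141]]
mat ((468.43798828125, 181.05813598632812), (98.93905639648438, 117.5616226196289), 7.637528419494629)
lidring ((625.029541015625, 178.11782836914062), 40.12904739379883)
bar all (487, 67, 29, 40) (array([ 60,  70,  80,  90, 100, 110, 120, 130, 140, 150], dtype=uint8), array([ 21,  14,   6,   9,  10,   9,  16,  24,  30, 409]))
clips [([429.3, 212.1], [583.0, 45.2]), ([494.2, 266.2], [670.3, -4.1]), ([411.9, 295.6], [588.0, -54.3])]
tub ((610.7821044921875, -1.7067716121673584), 59.51728439331055)
rack ((466.79718017578125, -15.845558166503906), (74.12969970703125, 148.02183532714844), 9.077507972717285)
```

View pics/lid.png

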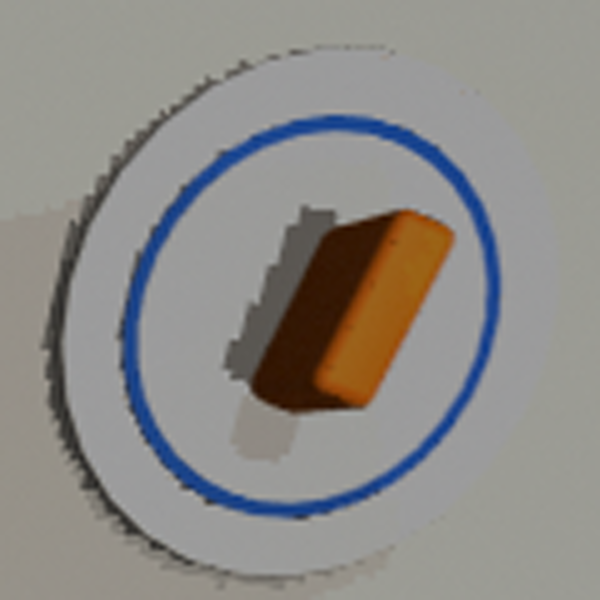

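Bar of the lid: bright top face runs (405,215)→(345,395) in the crop. Now go down for a closer look at the rack.

```bash
python3 -m inch '[[[0,0,3,0],[0,0,7,0],[0,0,11,0],[0,0,13,0],[0,0,13,0],[0,0,13,0]]]'
python3 - <<'E'
from meas import *
w=camera_params("wrist");s=sensors.read_state();im=get_image("wrist");cv2.imwrite("pics/w2.png",im);np.save("w2.npy",w,allow_pickle=True)
print(s["eef_pos"],s["tool_rot"],s["qd"].round(3))
for n,X in dict(reel=(461,29,68),tr=(467,-11,36),jar=(473,-51,58)).items(): print(n,proj(w,X).round())
o=np.load("w1.npy",allow_pickle=True).item();i1=cv2.imread("pics/w1.png")
print("bar",top(o,i1,(5,120,140),(20,255,255),(470,60,522,112),44,"r"))
E
```

```text
clock: 3.28
eef_pos: [466.1, 38.0, 172.2]
tool_rot: [3.141, 0.0, 1.722]
force: [0.3, -0.7, 1.5]
width: 85.5
gripper_force: 0.0
[466.13241583  38.00301003 172.19837403] [3.14085127e+00 2.64540293e-04 1.72191579e+00] [ 0.008 -0.038 -0.018 -0.027 -0.003  0.     0.   ]
reel [[305. 254.]]
tr [[307. 286.]]
jar [[306. 344.]]
bar ((624.8065795898438, 178.0133819580078), (33.854095458984375, 11.437117576599121), 77.80116271972656)
```

View pics/w2.png

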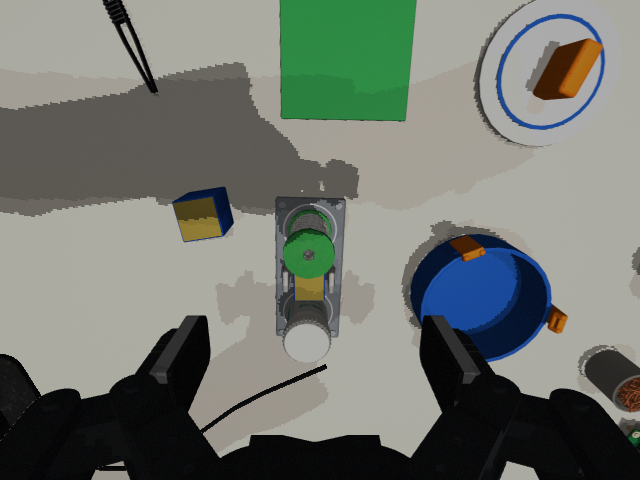

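Reel top at (309,254), jar top (307,341), gold strip (309,288) between.

Run:
```python
from meas import *
im=cv2.imread("pics/w2.png");w=np.load("w2.npy",allow_pickle=True).item()
r=top(w,im,(50,150,110),(80,255,255),(275,226,345,282),68,"c");print("reel",r)
j=top(w,im,(0,0,150),(180,14,255),(275,318,340,366),58,"c");print("jar",j)
print("rack",top(w,im,(100,12,70),(130,60,130),(270,190,350,345),6,"r"))
g=cv2.cvtColor(im,cv2.COLOR_BGR2GRAY)
s=sensors.read_state();R=cv2.Rodrigues(np.array([0,0,1.])*s["tool_rot"][2])[0]@np.diag([1,-1,-1.])
for n,c in(("reel",(r[0][0],r[0][1],16)),("jar",(j[0][0],j[0][1],9))): print(n,"tool shift cm",((R.T@(np.array(c)-s["eef_pos"]))/10).round(2))
print(s["eef_pos"],s["tool_rot"])
```

```text
reel ((463.3169250488281, 28.531137466430664), 18.17485809326172)
jar ((479.8462219238281, -54.95753479003906), 25.877180099487305)
rack ((486.39788818359375, -8.05078125), (27.170495986938477, 134.0583038330078), 10.080392837524414)
reel tool shift cm [-0.91 -0.51 15.71]
jar tool shift cm [-9.41 -0.13 16.41]
[466.98301855  38.28789801 173.11591903] [3.13828256e+00 2.91960127e-04 1.72196718e+00]
```

```bash
python3 -m inch '[[[-0.9,-0.5,3,0],[-0.9,-0.5,6,0],[-0.9,-0.5,9,0],[-0.9,-0.5,11.5,0],[-0.9,-0.5,13.5,0],[-0.9,-0.5,15,0],[-0.9,-0.5,15.6,0],[-0.9,-0.5,15.6,0]]]'; python3 -m inch '[[[0,0,0,0],[0,0,0,0],[0,0,0,0],[0,0,0,0],[0,0,0,0],[0,0,0,0]]]' 2
python3 - <<'E'
from meas import *
w=np.load("w2.npy",allow_pickle=True).item();print(plane(w,307,341,58))
E
```

```text
clock: 4.0
eef_pos: [463.8, 28.7, 16.0]
tool_rot: [3.139, 0.001, 1.722]
force: [-0.6, -0.4, -0.1]
width: 85.4
gripper_force: 0.0
clock: 4.5
eef_pos: [462.6, 28.7, 16.2]
tool_rot: [3.139, 0.0, 1.723]
force: [0.5, -0.2, 7.1]
width: 30.6
gripper_force: 52.6
[473.25315923 -48.57843064  58.        ]
```

```bash
python3 -m inch '[[[0,0,-2,0],[0,0,-5,0],[2,0.3,-6,0],[5.5,0.8,-6,0],[9.5,1.4,-6,0],[13.5,2,-6,0],[17,2.5,-5,0],[19.4,2.9,-4,0]]]'; python3 -m inch '[[[0,0,0.5,0],[0,0,1.8,0],[0,0,3,0],[0,0,3.9,0],[0,0,4.3,0],[0,0,4.3,0],[0,0,4.3,0]]]'
```

```text
clock: 5.17
eef_pos: [460.8, 229.8, 55.8]
tool_rot: [3.139, -0.003, 1.726]
force: [-0.9, 0.6, -2.6]
width: 30.8
gripper_force: 55.0
clock: 5.75
eef_pos: [460.9, 224.5, 12.4]
tool_rot: [-3.142, 0.0, 1.722]
force: [-0.3, 0.1, -1.8]
width: 30.7
gripper_force: 55.0
```

```bash
python3 -m inch '[[[0,0,0,0],[0,0,0,0],[0,0,0,0],[0,0,0,0],[0,0,0,0]]]' 8.5; python3 -m inch '[[[0,0,-2,0],[0,0,-5,0],[0,0,-8,0],[0,0,-11,0],[0,0,-13,0],[0,0,-13,0],[0,0,-13,0]]]'
python3 - <<'E'
from meas import *
w=camera_params("wrist");s=sensors.read_state();im=get_image("wrist");cv2.imwrite("pics/w3.png",im);np.save("w3.npy",w,allow_pickle=True)
print(top(w,im,(50,150,60),(80,255,255),None,2,"r"))
g=cv2.cvtColor(im,cv2.COLOR_BGR2GRAY)
R=cv2.Rodrigues(np.array([0,0,1.])*s["tool_rot"][2])[0]@np.diag([1,-1,-1.])
print("jar shift",((R.T@(np.array((473.3,-49,10))-s["eef_pos"]))/10).round(2))
E
```

```text
clock: 6.17
eef_pos: [461.0, 224.8, 12.5]
tool_rot: [3.141, -0.0, 1.723]
force: [-0.6, -0.4, 0.1]
width: 84.8
gripper_force: 0.0
clock: 6.75
eef_pos: [461.6, 224.9, 143.4]
tool_rot: [3.139, -0.001, 1.722]
force: [0.1, 0.2, -0.1]
width: 85.2
gripper_force: 0.0
((466.6405029296875, 192.27206420898438), (98.92070770263672, 138.76734924316406), 7.590788841247559)
jar shift [-27.26  -2.98  13.34]
```

View pics/w3.png

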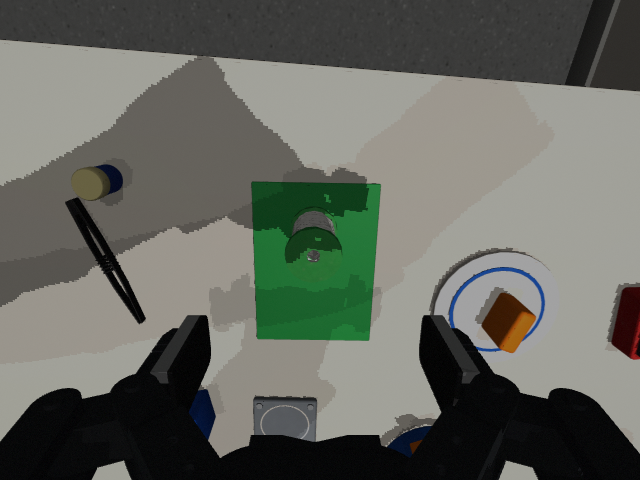

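The reel stands upright on the mat (top at 314,256). Its ring mark is visible at (284,423).

```bash
python3 -m inch '[[[-3,-0.3,0,0],[-7,-0.8,0,0],[-11,-1.2,0,0],[-15,-1.6,0,0],[-19,-2.1,0,0],[-23,-2.5,1,0],[-26.3,-2.9,2,0],[-27.3,-3,4,0]]]';  python3 -m inch '[[[0,0,1,0],[0,0,3,0],[0,0,5,0],[0,0,5,0],[0,0,5,0]]]'
python3 - <<'E'
from meas import *
w=camera_params("wrist");s=sensors.read_state();im=get_image("wrist");cv2.imwrite("pics/w4.png",im);np.save("w4.npy",w,allow_pickle=True)
print(s["eef_pos"],s["tool_rot"],proj(w,(473,-49,58)))
E
```

```text
clock: 7.47
eef_pos: [471.9, -56.4, 101.4]
tool_rot: [-3.14, 0.003, 1.715]
force: [1.1, -0.6, -0.4]
width: 85.1
gripper_force: 0.0
clock: 7.88
eef_pos: [471.2, -47.8, 51.2]
tool_rot: [-3.138, -0.001, 1.726]
force: [0.8, 0.4, 0.3]
width: 84.8
gripper_force: 0.0
[471.23678245 -47.763996    51.20146896] [-3.13801465e+00 -1.43719068e-03  1.72563631e+00] [[317.62850409 330.08019548]]
```

View pics/w4.png

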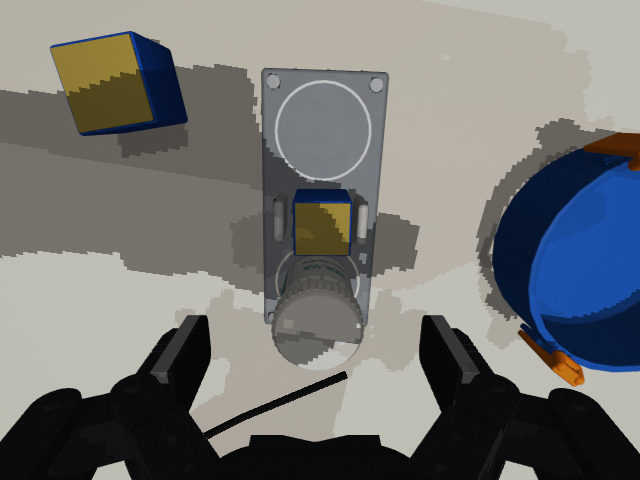

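Jar top at (318,328) centred between fingers, transformer gold top (323,228), empty ring (323,130).

```bash
python3 -m inch '[[[-0.1,0.1,1.5,0],[-0.1,0.1,3,0],[-0.1,0.1,4,0],[-0.1,0.1,4.1,0],[-0.1,0.1,4.1,0]]]'; python3 -m inch '[[[0,0,0,0],[0,0,0,0],[0,0,0,0],[0,0,0,0],[0,0,0,0],[0,0,0,0]]]' 2.5
python3 - <<'E'
from meas import *
w=np.load("w4.npy",allow_pickle=True).item()
print("ring",plane(w,323,130,6),"gold",plane(w,322.5,228,36))
im=cv2.imread("pics/w4.png");print(top(w,im,(15,80,40),(32,255,255),(285,190,365,262),36,"r"))
E
```

```text
clock: 8.35
eef_pos: [473.7, -50.0, 11.5]
tool_rot: [-3.141, -0.0, 1.724]
force: [-0.2, -1.0, 0.5]
width: 84.7
gripper_force: 0.0
clock: 8.85
eef_pos: [473.9, -50.6, 12.0]
tool_rot: [3.141, 0.0, 1.723]
force: [-1.3, 0.3, 6.0]
width: 36.9
gripper_force: 59.0
ring [463.37062364  29.53763941   6.        ] gold [469.22002216 -10.85477099  36.        ]
((469.053466796875, -11.391685485839844), (23.825525283813477, 23.59035873413086), 8.898446083068848)
```

```bash
python3 -m inch '[[[0,0,-3,0],[0,0,-6.5,0],[3,0.4,-7,0],[7,1,-7,0],[11,1.5,-7,0],[15,2.1,-6,0],[18.5,2.5,-5,0],[20.8,2.9,-4,0]]]'; python3 -m inch '[[[0,0,0.5,0],[0,0,1.8,0],[0,0,3,0],[0,0,3.9,0],[0,0,4.3,0],[0,0,4.4,0],[0,0,4.4,0]]]';python3 -m inch '[[[0,0,0,0],[0,0,0,0],[0,0,0,0],[0,0,0,0],[0,0,0,0]]]' 8.5
```

```text
clock: 9.52
eef_pos: [470.6, 164.3, 51.5]
tool_rot: [3.14, -0.003, 1.727]
force: [-0.0, 0.2, -0.3]
width: 36.4
gripper_force: 60.1
clock: 10.1
eef_pos: [470.2, 158.8, 8.0]
tool_rot: [-3.141, 0.001, 1.722]
force: [-3.4, -0.9, 6.4]
width: 36.8
gripper_force: 59.8
clock: 10.52
eef_pos: [471.0, 159.5, 7.3]
tool_rot: [3.141, -0.0, 1.722]
force: [0.2, -0.4, -0.9]
width: 85.1
gripper_force: 0.0
```

```bash
python3 -m inch '[[[0,0,-3,0],[0,0,-7,0],[0,0,-10,0],[-3,-0.5,-11,7],[-7,-1.2,-11,14],[-11,-1.8,-11,21],[-14.5,-2.4,-11,28],[-16.8,-2.8,-11,35]]]'; python3 -m inch '[[[0,0,0,7],[0,0,0,14],[0,0,0,21],[0,0,0,28],[0,0,0,35],[0,0,0,42],[0,0,0,49],[0,0,0,54.7]]]'; python3 -m inch '[[[0,0,0,0],[0,0,0,0]]]'
python3 - <<'E'
from meas import *
w=camera_params("wrist");s=sensors.read_state();im=get_image("wrist");cv2.imwrite("pics/w5.png",im);np.save("w5.npy",w,allow_pickle=True)
print(s["eef_pos"],s["tool_rot"],s["qpos"].round(2),proj(w,(469,-11,36)).round(),proj(w,[(471,159.5,54),(461,225,64)]).round())
u,v=proj(w,(469,-11,36))[0].astype(int)
try: print(top(w,im,(15,80,40),(32,255,255),(u-60,v-60,u+60,v+60),36,"r"))
except Exception as e: print(e)
E
```

```text
clock: 11.18
eef_pos: [467.9, -15.1, 117.5]
tool_rot: [3.141, 0.002, 1.102]
force: [0.0, -0.6, 0.2]
width: 84.6
gripper_force: 0.0
clock: 11.85
eef_pos: [468.6, -10.7, 117.3]
tool_rot: [-3.142, -0.0, 0.151]
force: [0.0, -0.7, 0.3]
width: 85.0
gripper_force: 0.0
clock: 12.02
eef_pos: [468.6, -10.6, 117.3]
tool_rot: [3.141, 0.0, 0.16]
force: [-0.2, 0.1, -0.3]
width: 85.0
gripper_force: 0.0
[468.56269244 -10.60649262 117.29258111] [3.14137861e+00 1.19730414e-04 1.60358073e-01] [-0.06  0.56  0.04  2.12 -0.04  0.46 -1.4 ] [[316. 253.]] [[  23.  216.]
 [-112.  220.]]
((468.8932189941406, -11.290140151977539), (23.35875129699707, 23.89935874938965), 9.158307075500488)
```

View pics/w5.png

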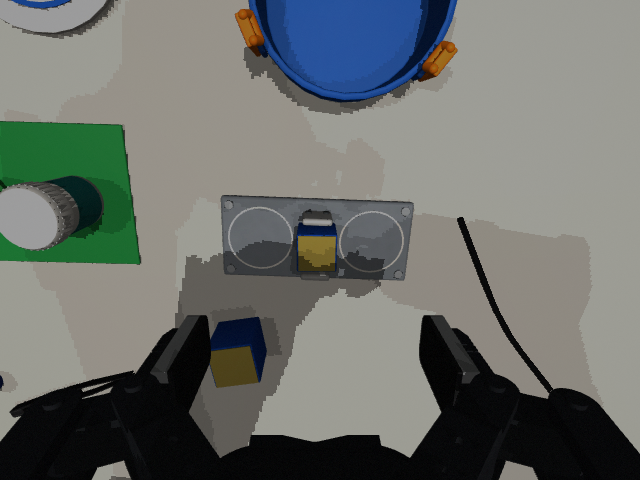

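The jar (38,215) stands on the mat; the transformer's gold top (317,252) is free on both sides, between the two empty rings. Grip now.

```bash
python3 -m inch '[[[0,0.05,3,0],[0,0.05,6,0],[0,0.05,8.5,0],[0,0.05,10,0],[0,0.05,10.8,0],[0,0.05,10.8,0]]]'; python3 -m inch '[[[0,0,0,0],[0,0,0,0],[0,0,0,0],[0,0,0,0],[0,0,0,0],[0,0,0,0],[0,0,0,0]]]' 1.5
```

```text
clock: 12.57
eef_pos: [466.3, -11.9, 10.6]
tool_rot: [3.141, 0.011, 0.16]
force: [0.2, -1.0, -0.5]
width: 84.8
gripper_force: 0.0
clock: 13.15
eef_pos: [467.2, -12.0, 12.4]
tool_rot: [3.14, 0.008, 0.158]
force: [-0.7, -0.4, 5.7]
width: 25.0
gripper_force: 59.5
```

```bash
python3 -m inch '[[[0,0,-3,0],[0,0,-7,0],[0.5,0,-10,0],[4,0.5,-10,0],[8,1,-10,0],[11.5,1.4,-10,0],[14,1.7,-10,0],[14.6,1.7,-10,0]]]'; python3 -m inch '[[[0,0,0,0],[0,0,0,0]]]'
python3 - <<'E'
from meas import *
w=camera_params("wrist");s=sensors.read_state();im=get_image("wrist");cv2.imwrite("pics/w6.png",im);np.save("w6.npy",w,allow_pickle=True)
print(s["eef_pos"],s["tool_rot"],s["force"],s["width"])
k,l,st,ce=cv2.connectedComponentsWithStats(mask(im,(5,120,60),(20,255,255)))
print("clips",[(ce[i].round(1).tolist(),st[i].tolist(),plane(w,*ce[i],53)[:2].round(1).tolist()) for i in range(1,k) if st[i][4]>40])
E
```

```text
clock: 13.82
eef_pos: [619.3, -5.3, 110.7]
tool_rot: [3.141, 0.004, 0.157]
force: [0.6, 0.2, -1.3]
width: 25.0
gripper_force: 59.4
clock: 13.98
eef_pos: [612.8, -5.6, 109.7]
tool_rot: [3.141, 0.012, 0.158]
force: [-0.4, -0.3, -2.0]
width: 25.2
gripper_force: 59.4
[612.8267677   -5.56536253 109.72425218] [3.14103128 0.01206253 0.15806432] [-0.36206985 -0.25039071 -1.96337494] 25.16362843844808
clips [([331.3, 163.5], [316, 152, 32, 24, 624], [672.8, -4.6]), ([29.8, 190.4], [0, 166, 69, 48, 2422], [633.1, 154.1]), ([230.3, 292.7], [218, 272, 26, 38, 513], [588.6, 41.9]), ([389.8, 311.7], [377, 295, 26, 33, 438], [590.9, -54.9])]
```

View pics/w6.png

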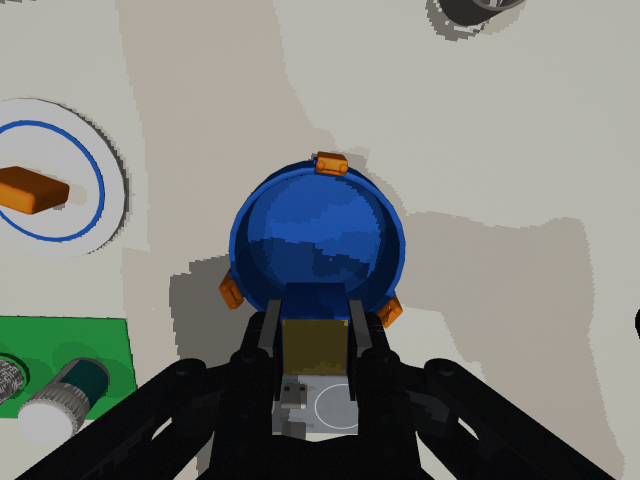

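The held block is over the tub: clips at (331,163), (230,293) and (390,312) surround it. Lowering.

```bash
python3 -m inch '[[[0.3,0,3,0],[0.3,0,6,0],[0.3,0,8,0],[0.3,0,9.2,0],[0.3,0,9.6,0],[0.3,0,9.9,0],[0.3,0,9.9,0],[0.3,0,9.9,0]]]'
```

```text
clock: 14.7
eef_pos: [617.4, -5.5, 12.6]
tool_rot: [3.14, 0.007, 0.157]
force: [0.0, 0.4, -0.8]
width: 24.9
gripper_force: 59.4
```

```bash
python3 -m inch '[[[0,0,0.1,0],[0,0,0.2,0],[0,0,0.25,0],[0,0,0.25,0]]]'; python3 -m inch '[[[0,0,0,0],[0,0,0,0],[0,0,0,0],[0,0,0,0]]]' 4.5;  python3 -m inch '[[[0,0,-3,0],[0,0,-7,0],[0,0,-11,0],[0,0,-13,0],[0,0,-13,0],[0,0,-13,0]]]'
python3 - <<'E'
from meas import *
w=camera_params("wrist");s=sensors.read_state();im=get_image("wrist");cv2.imwrite("pics/w7.png",im)
a=np.hstack([cv2.resize(x,(400,300)) for x in(im,get_image("side"))]);cv2.imwrite("pics/m7.png",a)
print(s["eef_pos"],s["tool_rot"])
R=cv2.Rodrigues(np.array([0,0,1.])*s["tool_rot"][2])[0]@np.diag([1,-1,-1.])
print("lid shift",((R.T@(np.array((624.7,178,120))-s["eef_pos"]))/10).round(2))
E
```

```text
clock: 15.03
eef_pos: [617.4, -5.6, 10.5]
tool_rot: [3.14, 0.007, 0.157]
force: [-0.2, 0.0, 5.9]
width: 24.9
gripper_force: 60.4
clock: 15.37
eef_pos: [616.6, -5.6, 8.9]
tool_rot: [3.141, 0.009, 0.157]
force: [0.1, -0.4, 0.5]
width: 44.8
gripper_force: 0.0
clock: 15.87
eef_pos: [618.6, -5.3, 140.2]
tool_rot: [3.14, 0.006, 0.157]
force: [-0.3, -0.7, -0.4]
width: 44.8
gripper_force: 0.0
[618.56867179  -5.316807   140.22059736] [3.14000679 0.00641451 0.15734494]
lid shift [  3.48 -18.01   2.02]
```

View pics/m7.png

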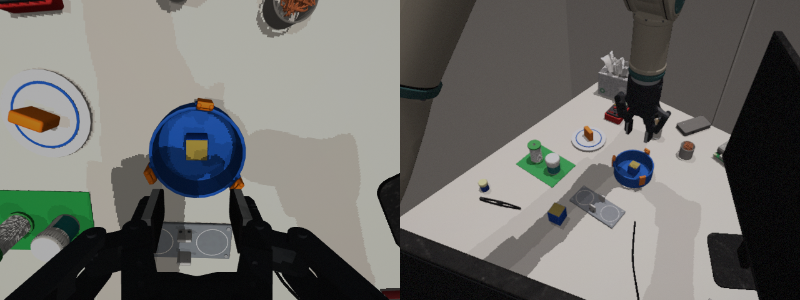

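Transformer stands upright in the tub (wrist inset 197,148); jar and reel are on the mat. Next, the lid.

```bash
python3 -m inch '[[[0.5,-2,0,-7],[1,-5,0,-14],[1.5,-8.5,0,-21],[2,-12,0,-28],[2.6,-15,0,-35],[3.2,-17.5,0,-42],[3.5,-18,0,-49],[3.5,-18,0,-56]]]'; python3 -m inch '[[[0,0,0.5,-7],[0,0,1,-12.8],[0,0,2,-12.8],[0,0,2,-12.8],[0,0,2,-12.8]]]'
python3 - <<'E'
from meas import *
w=camera_params("wrist");s=sensors.read_state();im=get_image("wrist");cv2.imwrite("pics/w8.png",im);np.save("w8.npy",w,allow_pickle=True)
print(s["eef_pos"],s["tool_rot"],s["qpos"].round(2))
u,v=proj(w,(624.7,178,44))[0].astype(int);print(u,v)
m=mask(im,(5,120,60),(20,255,255),(u-70,v-70,u+70,v+70));hsv=cv2.cvtColor(im,cv2.COLOR_BGR2HSV)
print(np.unique(hsv[...,2][m>0]//10*10,return_counts=True))
b=top(w,im,(5,120,135),(20,255,255),(u-70,v-70,u+70,v+70),44,"r");print("bar",b)
print("ring",top(w,im,(105,80,60),(130,255,255),(u-130,max(v-130,0),u+130,v+100),8,"c"))
E
```

```text
clock: 16.63
eef_pos: [622.5, 182.1, 136.3]
tool_rot: [-3.131, 0.006, 1.146]
force: [0.1, -0.7, 0.5]
width: 45.0
gripper_force: 0.0
clock: 17.05
eef_pos: [622.7, 177.4, 116.4]
tool_rot: [-3.13, 0.006, 1.356]
force: [0.4, -0.3, -0.0]
width: 45.1
gripper_force: 0.0
[622.73294096 177.40994724 116.41961478] [-3.13022581  0.00605446  1.35583956] [ 0.    0.82 -0.57  1.6   0.53  0.89 -0.98]
318 256
(array([ 60,  70,  80,  90, 100, 110, 120, 130, 140, 150, 160, 170],
      dtype=uint8), array([ 23, 248,  54,  75, 176, 561,  10,   2,   6,  15,   5, 217]))
bar ((622.46240234375, 167.2982635498047), (9.592273712158203, 12.667445182800293), 78.37214660644531)
ring ((624.7285766601562, 177.98870849609375), 40.24431228637695)
```

View pics/w8.png

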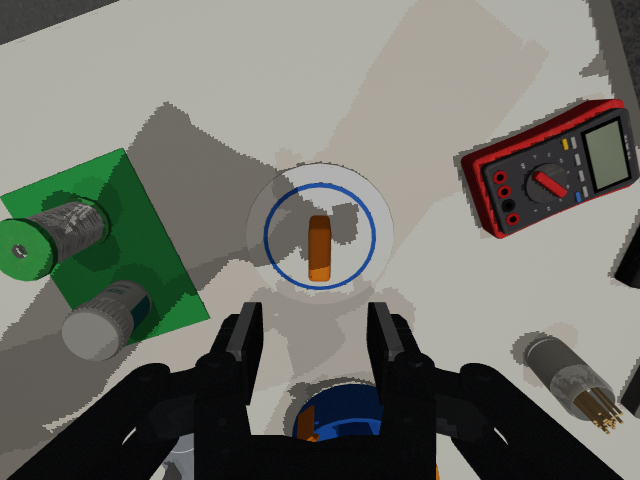

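Lid bar at (319,250) lies along the tool's x, between the fingers; meter and stick jar are clear of them.

```bash
python3 -m inch '[[[0.1,0.2,3,0],[0.1,0.2,6,0],[0.1,0.2,8,0],[0.1,0.2,9.3,0],[0.1,0.2,9.9,0],[0.1,0.2,9.9,0]]]'; python3 -m inch '[[[0,0,0,0],[0,0,0,0],[0,0,0,0],[0,0,0,0],[0,0,0,0],[0,0,0,0]]]' 0.5; python3 -c "
from cell import sensors;s=sensors.read_state();print(s['eef_pos'],s['tool_rot'])"
```

```text
clock: 17.6
eef_pos: [624.7, 178.3, 18.5]
tool_rot: [-3.132, 0.005, 1.358]
force: [-0.2, 0.6, 0.9]
width: 45.1
gripper_force: 0.0
clock: 18.1
eef_pos: [626.3, 178.9, 21.2]
tool_rot: [-3.136, 0.003, 1.358]
force: [-1.3, 0.8, 6.9]
width: 12.8
gripper_force: 60.7
[626.33347148 178.86238806  21.15886341] [-3.13590660e+00  2.75215431e-03  1.35818289e+00]
```

```bash
python3 -m inch '[[[0,0,-3,0],[-0.5,0,-7,0],[-3,0.5,-9,0],[-7,1.2,-9,0],[-11,1.8,-9,0],[-15,2.4,-9,0],[-17.5,2.9,-9,0],[-18.1,3,-9,0]]]'; python3 -m inch '[[[0,0,0,0],[0,0,0,0],[0,0,0,0]]]'
python3 - <<'E'
from meas import *
w=camera_params("wrist");s=sensors.read_state();im=get_image("wrist");cv2.imwrite("pics/w9.png",im);np.save("w9.npy",w,allow_pickle=True)
print(s["eef_pos"],s["tool_rot"],s["width"])
z=s["eef_pos"][2]+36-19-2-28
print(z,proj(w,(616,-5.5,z)).round(), "ring at z",top(w,im,(105,80,60),(130,255,255),(200,150,440,330),z,"c"))
k,l,st,ce=cv2.connectedComponentsWithStats(mask(im,(5,120,60),(20,255,255)))
print("clips",[(ce[i].round(1).tolist(),st[i].tolist(),plane(w,*ce[i],53)[:2].round(1).tolist()) for i in range(1,k) if st[i][4]>30])
cv2.imwrite("pics/m9.png",np.hstack([cv2.resize(im,(400,300)),cv2.resize(get_image("side")[180:360,230:470],(400,300))]))
E
```

```text
clock: 18.77
eef_pos: [616.7, -13.4, 109.6]
tool_rot: [-3.134, 0.01, 1.35]
force: [0.3, -0.9, -1.0]
width: 12.7
gripper_force: 59.7
clock: 19.02
eef_pos: [617.3, -2.0, 110.3]
tool_rot: [-3.134, 0.002, 1.361]
force: [0.1, -0.5, 0.8]
width: 12.4
gripper_force: 59.7
[617.30907953  -2.02774972 110.29882445] [-3.13368612e+00  2.14509792e-03  1.36101236e+00] 12.419203192692743
97.2988244464577 [[313. 311.]] ring at z ((616.9551391601562, -2.899956464767456), 40.13481903076172)
clips [([629.3, 118.2], [619, 117, 21, 4, 47], [790.3, 45.8]), ([626.2, 133.7], [596, 125, 44, 21, 292], [789.2, 38.3]), ([246.3, 204.3], [230, 184, 31, 36, 503], [588.0, 43.0]), ([408.6, 238.2], [400, 227, 16, 25, 92], [672.8, 5.1]), ([314.5, 330.1], [296, 274, 37, 114, 3727], [608.1, -42.4]), ([584.0, 310.2], [555, 283, 56, 54, 1351], [770.1, -61.9])]
```

View pics/m9.png

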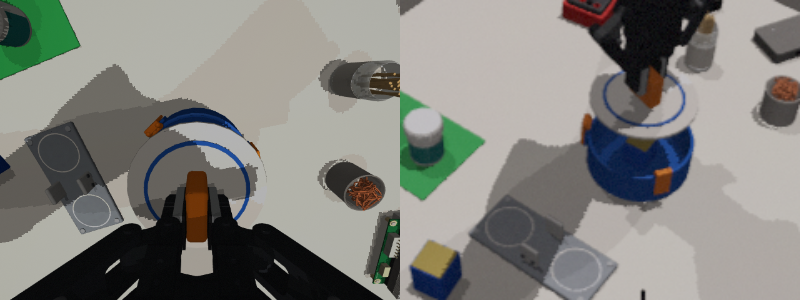

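Side inset: the lid is held level above the tub, ~3 mm off axis by measurement. Correct and lower.

```bash
python3 -m inch '[[[-0.3,0,1,0],[-0.3,0,2,0],[-0.3,0,3,0],[-0.3,0,3.4,0],[-0.3,0,3.4,0]]]'; python3 -m inch '[[[0,0,0.2,0],[0,0,0.4,0],[0,0,0.6,0],[0,0,0.8,0],[0,0,1,0],[0,0,1.1,0],[0,0,1.2,0],[0,0,1.2,0]]]'
```

```text
clock: 19.53
eef_pos: [614.9, -7.8, 73.9]
tool_rot: [-3.13, 0.005, 1.359]
force: [0.4, -0.5, 0.2]
width: 13.0
gripper_force: 59.7
clock: 20.2
eef_pos: [616.1, -7.5, 63.8]
tool_rot: [-3.133, 0.004, 1.359]
force: [1.0, 0.6, -0.6]
width: 12.5
gripper_force: 59.8
```

```bash
python3 -m inch '[[[0.2,0,0,0],[0.2,0,0.15,0],[0.2,0,0.3,0],[0.2,0,0.45,0],[0.2,0,0.6,0],[0.2,0,0.6,0]]]'; python3 -c "
from cell import sensors;s=sensors.read_state();print(s['eef_pos'],s['force'],s['torque'])"
```

```text
clock: 20.7
eef_pos: [616.3, -5.9, 59.2]
tool_rot: [-3.133, 0.005, 1.358]
force: [-4.2, -1.3, 12.1]
width: 12.6
gripper_force: 61.4
[616.25233957  -5.92063432  59.19531786] [-4.23344695 -1.27488291 12.06840783] [-0.01643999  0.6167358  -0.01079365]
```

Contact at 12 N; push on.

```bash
python3 -m inch '[[[0,0,0.15,0],[0,0,0.3,0],[0,0,0.45,0],[0,0,0.45,0]]]'
python3 - <<'E'
from h import *
s=sensors.read_state();print(s['eef_pos'],s['force'],s["tool_rot"])
S=get_image("scene")[190:270,270:380];D=get_image("side")[215:315,320:430]
cv2.imwrite("pics/m10.png",np.hstack([cv2.resize(x,(400,330),interpolation=cv2.INTER_CUBIC) for x in(S,D)]))
E
```

```text
clock: 21.03
eef_pos: [616.3, -6.0, 59.1]
tool_rot: [-3.135, 0.007, 1.358]
force: [-13.7, -2.2, 41.3]
width: 12.6
gripper_force: 65.8
[616.3376      -5.97292481  59.09605594] [-13.69455781  -2.16993464  41.30039305] [-3.13518602  0.00721402  1.35801183]
```

View pics/m10.png

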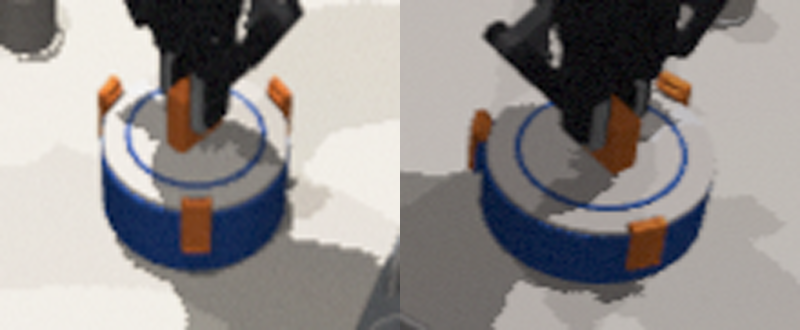

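Lid sits flat on the rim in both insets; TCP 59.1 matches the seated height. Relax, release and verify.

```bash
python3 -m inch '[[[0,0,-0.25,0],[0,0,-0.5,0],[0,0,-0.5,0]]]'; python3 -m inch '[[[0,0,0,0],[0,0,0,0],[0,0,0,0],[0,0,0,0]]]' 4.5; python3 -m inch '[[[0,0,-3,0],[0,0,-6,0],[0,0,-9,0],[0,0,-11,0],[0,0,-11,0],[0,0,-11,0]]]'
python3 - <<'E'
from meas import *
w=camera_params("wrist");s=sensors.read_state();im=get_image("wrist");cv2.imwrite("pics/w11.png",im)
print(s['eef_pos'],s["tool_rot"])
print("ring at z46",top(w,im,(105,120,100),(130,255,255),(220,150,440,330),46,"c"))
S=get_image("scene");D=get_image("side")
for n,I,b in(("scene",S,(285,200,365,262)),("side",D,(330,230,415,305))):
    p=camera_params(n);print(n)
    for z in(42,46,50):print(z,top(p,I,(105,120,90),(130,255,255),b,z,"c"))
a=[S[190:270,270:380],D[215:315,320:430]]
cv2.imwrite("pics/m11.png",np.hstack([cv2.resize(x,(400,330),interpolation=cv2.INTER_CUBIC) for x in a]))
R=cv2.Rodrigues(np.array([0,0,1.])*s["tool_rot"][2])[0]@np.diag([1,-1,-1.])
print("jar shift",((R.T@(np.array((470.6,159.3,120))-s["eef_pos"]))/10).round(2))
E
```

```text
clock: 21.38
eef_pos: [616.5, -5.9, 59.2]
tool_rot: [-3.134, 0.005, 1.358]
force: [-2.8, -0.7, 14.9]
width: 12.8
gripper_force: 62.0
clock: 21.72
eef_pos: [616.3, -6.0, 57.8]
tool_rot: [-3.133, 0.004, 1.358]
force: [0.4, 0.2, 0.5]
width: 44.8
gripper_force: 0.0
clock: 22.22
eef_pos: [618.1, -5.7, 169.3]
tool_rot: [-3.135, 0.004, 1.358]
force: [0.3, -0.9, -0.2]
width: 45.2
gripper_force: 0.0
[618.13488498  -5.67052582 169.275172  ] [-3.13548669  0.00394569  1.35788479]
ring at z46 ((615.8255615234375, -6.885323524475098), 39.98115921020508)
scene
42 ((621.9747314453125, 42.79927444458008), 29.76517105102539)
46 ((619.6865234375, 46.43766784667969), 29.58017921447754)
50 ((617.3984375, 50.07605743408203), 29.39518928527832)
side
42 ((563.2918701171875, -19.026533126831055), 6.323676109313965)
46 ((560.629638671875, -20.97600746154785), 6.285093784332275)
50 ((557.9673461914062, -22.92548179626465), 6.246519088745117)
jar shift [ 13.01 -17.91   4.93]
```

View pics/m11.png

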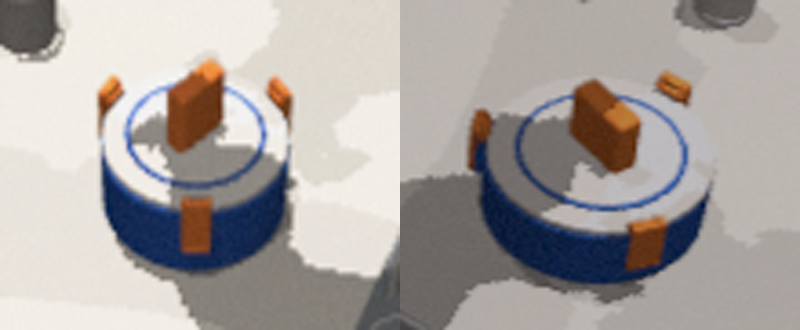

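Lid is flat under all three clips; the ring fits a height of 46 mm at (615.8,−6.9), which means seated. Next, the jar goes back.

```bash
python3 -m inch '[[[2,-2.5,0,-3],[4,-5.5,0,-6],[6.5,-9,0,-9],[9,-12.3,0,-13],[11,-15.2,1,-17],[12.5,-17.2,2.5,-20.9],[13,-17.9,5,-20.9],[13,-17.9,5,-20.9]]]' 8.5;  python3 -m inch '[[[0,0,0,0],[0,0,0,0]]]'
python3 - <<'E'
from meas import *
w=camera_params("wrist");s=sensors.read_state();im=get_image("wrist");cv2.imwrite("pics/w12.png",im)
print(s['eef_pos'],s["tool_rot"])
R=cv2.Rodrigues(np.array([0,0,1.])*s["tool_rot"][2])[0]@np.diag([1,-1,-1.])
print("jar shift",((R.T@(np.array((470.6,159.2,7.5))-s["eef_pos"]))/10).round(2))
u,v=proj(w,(470.6,159.2,54))[0].astype(int);print(u,v)
hs=cv2.cvtColor(im,cv2.COLOR_BGR2HSV)
m=mask(im,(0,0,60),(180,45,255),(u-45,v-45,u+45,v+45));c=big(m);print(cv2.minEnclosingCircle(c),cv2.minEnclosingCircle(onp(w,c,54)))
E
```

```text
clock: 23.03
eef_pos: [464.8, 159.9, 115.8]
tool_rot: [-3.124, 0.002, 1.729]
force: [-0.0, -1.2, -0.7]
width: 85.2
gripper_force: 0.0
clock: 23.2
eef_pos: [470.2, 158.3, 119.3]
tool_rot: [-3.132, 0.002, 1.721]
force: [0.2, 0.4, 0.5]
width: 85.1
gripper_force: 0.0
[470.22898909 158.3440474  119.29766732] [-3.13204187e+00  1.60435954e-03  1.72148161e+00]
jar shift [ 0.08  0.05 11.18]
316 261
((315.5, 274.71429443359375), 53.82830047607422) ((471.4167785644531, 150.29920959472656), 34.48933792114258)
```

```bash
python3 -m inch '[[[0.1,0.05,3,0],[0.1,0.05,6,0],[0.1,0.05,8.5,0],[0.1,0.05,10,0],[0.1,0.05,11,0],[0.1,0.05,11.1,0],[0.1,0.05,11.1,0]]]'; python3 -m inch '[[[0,0,0,0],[0,0,0,0],[0,0,0,0],[0,0,0,0],[0,0,0,0],[0,0,0,0]]]' 2.5
python3 - <<'E'
from meas import *
s=sensors.read_state()
R=cv2.Rodrigues(np.array([0,0,1.])*s["tool_rot"][2])[0]@np.diag([1,-1,-1.])
print(s['eef_pos'],s["tool_rot"],"shift",((R.T@(np.array((473.9,-50.4,s["eef_pos"][2]+4))-s["eef_pos"]))/10).round(2))
E
```

```text
clock: 23.83
eef_pos: [469.7, 159.7, 8.7]
tool_rot: [-3.133, 0.001, 1.722]
force: [0.7, 0.2, -0.3]
width: 85.1
gripper_force: 0.0
clock: 24.33
eef_pos: [469.4, 160.0, 9.2]
tool_rot: [-3.134, 0.001, 1.723]
force: [-0.4, -1.5, 6.1]
width: 36.9
gripper_force: 59.1
[469.35052375 160.03298249   9.23789749] [-3.13392585e+00  1.16086158e-03  1.72302735e+00] shift [-20.87  -2.74  -0.4 ]
```

```bash
python3 -m inch '[[[0,0,-3,0],[0,0,-6.5,0],[-3.5,-0.5,-7,0],[-7.5,-1,-7,0],[-11.5,-1.5,-7,0],[-15.5,-2,-7,0],[-19,-2.5,-6.5,0],[-20.9,-2.7,-5.4,0]]]'; python3 -m inch '[[[0,0,0,0],[0,0,1.5,0],[0,0,3,0],[0,0,4.2,0],[0,0,4.7,0],[0,0,4.7,0],[0,0,4.7,0]]]'
```

```text
clock: 25.0
eef_pos: [474.2, -56.4, 63.4]
tool_rot: [-3.133, 0.005, 1.717]
force: [-0.0, -1.3, -0.7]
width: 37.0
gripper_force: 60.2
clock: 25.58
eef_pos: [474.0, -50.1, 16.1]
tool_rot: [-3.133, 0.001, 1.724]
force: [-0.4, -0.4, -0.8]
width: 37.2
gripper_force: 60.2
```

```bash
python3 -m inch '[[[0,0,0.1,0],[0,0,0.2,0],[0,0,0.3,0],[0,0,0.3,0]]]'; python3 -m inch '[[[0,0,0,0],[0,0,0,0],[0,0,0,0],[0,0,0,0],[0,0,0,0]]]' 8.5; python3 -m inch '[[[0,0,-3,0],[0,0,-6,0],[0,0,-9,0],[0,0,-12,0],[0,0,-13,0],[0,0,-13,0]]]'
python3 - <<'E'
from meas import *
w=camera_params("wrist");s=sensors.read_state();im=get_image("wrist");cv2.imwrite("pics/w13.png",im)
print(s['eef_pos'],s["tool_rot"])
R=cv2.Rodrigues(np.array([0,0,1.])*s["tool_rot"][2])[0]@np.diag([1,-1,-1.])
print("reel shift",((R.T@(np.array((460.9,224.7,12.5))-s["eef_pos"]))/10).round(2))
for n in("scene","side"):
    p=camera_params(n);I=get_image(n);cv2.imwrite(f"pics/{n}13.png",I)
    u,v=proj(p,(461,225,64))[0].astype(int);c=big(mask(I,(80,80,30),(100,255,160),(280,200,420,360)))
    print(n,"teal",cv2.boundingRect(c),"before",cv2.boundingRect(big(mask(cv2.imread(f"pics/{n}0.png"),(80,80,30),(100,255,160),(280,200,420,360)))))
E
```

```text
clock: 25.92
eef_pos: [474.3, -50.7, 13.3]
tool_rot: [-3.133, 0.001, 1.723]
force: [0.6, 0.6, 4.0]
width: 37.1
gripper_force: 60.2
clock: 26.33
eef_pos: [473.8, -50.8, 12.8]
tool_rot: [-3.132, 0.001, 1.723]
force: [0.3, 0.3, -0.1]
width: 85.0
gripper_force: 0.0
clock: 26.83
eef_pos: [476.7, -50.5, 144.9]
tool_rot: [-3.137, 0.002, 1.722]
force: [0.4, -0.7, -0.6]
width: 85.1
gripper_force: 0.0
[476.72595364 -50.5263121  144.92867754] [-3.13727705e+00  2.35113614e-03  1.72237352e+00]
reel shift [27.45  2.59 13.24]
scene teal (401, 249, 1, 1) before (392, 257, 3, 3)
side teal (327, 337, 22, 13) before (326, 337, 22, 13)
```

The jar is back, within one pixel of its start in the side view. Next, the reel.

```bash
python3 -m inch '[[[3.5,0.4,0,0],[7.5,0.8,0,0],[11.5,1.2,0,0],[15.5,1.6,0,0],[19.5,2,0,0],[23.5,2.4,0,0],[26.5,2.8,0,0],[27.4,2.9,1,0]]]'; python3 -m inch '[[[0,0,1,0],[0,0,2,0],[0,0,2,0],[0,0,2,0]]]'
python3 - <<'E'
from meas import *
w=camera_params("wrist");s=sensors.read_state();im=get_image("wrist");cv2.imwrite("pics/w14.png",im)
R=cv2.Rodrigues(np.array([0,0,1.])*s["tool_rot"][2])[0]@np.diag([1,-1,-1.])
print(s['eef_pos'],s["tool_rot"],"reel shift",((R.T@(np.array((460.9,224.7,12.5))-s["eef_pos"]))/10).round(2))
E
```

```text
clock: 27.65
eef_pos: [461.1, 232.2, 132.2]
tool_rot: [-3.134, -0.004, 1.73]
force: [0.8, -0.1, 0.1]
width: 85.4
gripper_force: 0.0
clock: 27.98
eef_pos: [461.2, 222.2, 110.7]
tool_rot: [-3.129, 0.004, 1.721]
force: [0.3, 0.1, 0.0]
width: 85.0
gripper_force: 0.0
[461.22705751 222.17508875 110.70496956] [-3.12907429  0.00350257  1.7210363 ] reel shift [0.25 0.01 9.82]
```

```bash
python3 -m inch '[[[0.15,0,3,0],[0.15,0,6,0],[0.15,0,8,0],[0.15,0,9.3,0],[0.15,0,9.7,0],[0.15,0,9.7,0]]]'; python3 -m inch '[[[0,0,0,0],[0,0,0,0],[0,0,0,0],[0,0,0,0],[0,0,0,0],[0,0,0,0]]]' 2
python3 - <<'E'
from meas import *
s=sensors.read_state()
R=cv2.Rodrigues(np.array([0,0,1.])*s["tool_rot"][2])[0]@np.diag([1,-1,-1.])
print(s['eef_pos'],s["tool_rot"],"shift",((R.T@(np.array((462.6,28.8,s["eef_pos"][2]+4))-s["eef_pos"]))/10).round(2))
E
```

```text
clock: 28.53
eef_pos: [460.7, 225.0, 14.8]
tool_rot: [-3.131, 0.002, 1.722]
force: [-0.2, -0.4, 0.2]
width: 84.8
gripper_force: 0.0
clock: 29.03
eef_pos: [461.2, 226.1, 16.1]
tool_rot: [-3.134, 0.001, 1.723]
force: [-1.0, -0.8, 6.6]
width: 31.1
gripper_force: 56.2
[461.24887253 226.14758761  16.06165034] [-3.13379069e+00  9.62058068e-04  1.72302236e+00] shift [-19.53  -2.86  -0.4 ]
```

```bash
python3 -m inch '[[[0,0,-2.5,0],[0,0,-5.5,0],[-3,-0.5,-6,0],[-7,-1,-6,0],[-11,-1.6,-6,0],[-15,-2.2,-6,0],[-18,-2.7,-5.7,0],[-19.5,-2.9,-5.4,0]]]'; python3 -m inch '[[[0,0,0,0],[0,0,1.5,0],[0,0,3,0],[0,0,4.2,0],[0,0,4.7,0],[0,0,4.7,0],[0,0,4.7,0]]]'
```

```text
clock: 29.7
eef_pos: [461.0, 23.1, 69.3]
tool_rot: [-3.13, 0.005, 1.717]
force: [0.2, -1.0, -2.6]
width: 31.3
gripper_force: 57.8
clock: 30.28
eef_pos: [461.8, 29.7, 22.9]
tool_rot: [-3.132, 0.001, 1.724]
force: [0.1, -0.0, -2.5]
width: 31.3
gripper_force: 57.8
```

```bash
python3 -m inch '[[[0,0,0.1,0],[0,0,0.2,0],[0,0,0.3,0],[0,0,0.3,0]]]'; python3 -m inch '[[[0,0,0,0],[0,0,0,0],[0,0,0,0],[0,0,0,0],[0,0,0,0]]]' 8.5; python3 -m inch '[[[0,0,-3,0],[0,0,-6,0],[0,0,-9,0],[0,0,-12,0],[0,0,-15,0],[0,0,-15,0],[0,0,-15,0]]]'
python3 - <<'E'
from meas import *
w=camera_params("wrist");s=sensors.read_state();im=get_image("wrist");cv2.imwrite("pics/w15.png",im)
print(s['eef_pos'],s["tool_rot"])
u,v=proj(w,(462.6,29,68))[0].astype(int)
print("reel wrist",top(w,im,(50,150,60),(80,255,255),(u-45,v-30,u+45,v+30),68,"c"))
for n,b in(("scene",(370,240,400,262)),("side",(275,275,315,303))):
    p=camera_params(n);I=get_image(n);cv2.imwrite(f"pics/{n}15.png",I);O=cv2.imread(f"pics/{n}0.png")
    print(n,[top(p,x,(50,120,60),(80,255,255),b,68,"c") for x in(I,O)])
    if n=="side": print([cv2.boundingRect(big(mask(x,(80,80,30),(100,255,160),(280,200,420,360)))) for x in(I,O)])
E
```

```text
clock: 30.62
eef_pos: [462.1, 28.9, 20.1]
tool_rot: [-3.133, 0.001, 1.723]
force: [-0.1, 0.1, -0.4]
width: 31.5
gripper_force: 57.9
clock: 31.03
eef_pos: [461.8, 28.8, 19.8]
tool_rot: [-3.132, 0.001, 1.723]
force: [-0.2, -0.1, 0.8]
width: 85.0
gripper_force: 0.0
clock: 31.62
eef_pos: [464.0, 29.0, 171.0]
tool_rot: [-3.136, 0.002, 1.722]
force: [0.6, -1.1, 0.8]
width: 85.2
gripper_force: 0.0
[464.03009652  29.02633178 171.0142626 ] [-3.13576735e+00  1.83124740e-03  1.72221529e+00]
reel wrist ((462.1235656738281, 27.2198429107666), 18.256309509277344)
scene [((461.4537353515625, 29.24320411682129), 19.287694931030273), ((462.1297607421875, 31.395246505737305), 18.61501121520996)]
side [((459.22222900390625, 25.649763107299805), 17.97648048400879), ((459.9946594238281, 27.359800338745117), 18.28019142150879)]
[(327, 336, 22, 14), (326, 337, 22, 13)]
```

Reel and jar are both within about 2 mm of their starting spots, and the arm is clear of everything. Handing in.

```bash
python3 -m inch '[[[0,0,0,0],[0,0,0,0],[0,0,0,0]]]'; python3 -c "
from cell import order;print(order.finish_job())"
```

```text
clock: 32.02
eef_pos: [462.6, 29.3, 169.0]
tool_rot: [-3.131, 0.001, 1.723]
force: [0.6, 0.5, -0.2]
width: 84.8
gripper_force: 0.0
the job is handed in; nothing more can be done
None
```

I handed the job in at 32 s, with the transformer in the tub, the lid snapped on, and the jar and reel back on their marks within about 2 mm; no verdict came back, and I viewed 16 pictures against the limit of 14.

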